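# Ratchet jaw into the frame clamp

### The job

Close the frame clamp on the brown spectacle frame: set the loose ratchet jaw down in the open end of the clamp's slot, short of the sprung pawl and with its rubber nose towards the frame, then slide it along past the clicking pawl until it bears on the frame and grips it. Feel for the frame and press firmly but gently, with about 12 to 13 N at the hand and never over 15 N, or the acetate cracks. Let go, so that the pawl alone keeps the jaw pressed on the frame, keep the gripper itself off the frame, and leave the other things on the bench where they are.

Things in the scene. Friction and masses are not known exactly. Their poses are not given: they have to be found in the camera images.
- jaw: loose cast aluminium ratchet jaw, about 0.35 kg; block 82 (x) x 26 (y) x 22 mm high, origin under its middle. +x is its push direction; the black rubber nose is the +x end. Upright grip fin on top, 30 (x) x 12 mm (y), 22 to 65 mm above the underside, centred at x = -10 mm. On the -y side 14 upright ribs, 3.5 mm proud, 4 mm apart, x = -40 to +12 mm
- jaw_tail (a point): middle of the jaw's rear end, 11 mm above its underside, at x = -41 mm in the jaw's frame
- clamp: cast aluminium frame clamp screwed to the bench; base 250 x 100 x 8 mm, origin on the slot's centre line at bench level. Open-topped slot along its x, push towards +x: floor 8 mm above the bench, rails 18 mm above the floor, straight from x = -70 to +36 mm, flared mouth -100 to -70. The jaw fits at y = 0, its x along the slot's x, with about 1.2 mm play each side
- slot_start (a point): on the slot floor at x = -35 mm in the clamp's frame: a good spot for the jaw's origin when set down (anywhere from x = -75 to -20 mm will do)
- pawl_tip (a point): where the steel pawl's resting tip stands, on the slot's -y side at x = +10 mm, 19 mm above the bench (clamp frame). The ribs reach it when the jaw's origin passes about x = -3 mm; each then pushes it aside with about 2 to 4 N and it clicks in behind, every 4 mm, and blocks the way back
- rear_jaw: fixed rear post of the clamp with what it carries: wing-screw spindle and, on a sprung seat, the brown acetate frame front (128 mm wide, upside down across the slot, top 67 mm above the bench). Origin on the centre line under the post, at clamp x = +124 mm. The frame's place is set by hand with the screw and not measured
- frame_near (a point): nearest place, clamp x = +45 mm on the centre line, where the frame's face may stand; it stands 0 to 36 mm beyond (+x), so the jaw meets it with its origin at x = +4 to +40 mm. Touched, it yields on a spring, 1.4 N per mm, 16 mm at most. Let go, the jaw springs back up to one 4 mm step onto the pawl: a press under 9 N on it may end loose
- lens_blank: loose blue round lens blank, 70 mm across, 13 mm thick, origin under its centre; a bystander
- pad_dish: loose round white ceramic dish for lens pads, 90 mm across, 22 mm high, origin under its centre; a bystander
- pliers: loose steel pliers lying flat, about 135 mm long, 12 mm thick; a bystander
- screwdriver: loose screwdriver lying flat, 160 mm long; a bystander
- spray_bottle: loose white closed bottle, 50 mm across, 130 mm high, origin under its centre; a bystander
- job_tray: loose empty grey plastic tray, 200 x 140 x 50 mm, origin under its centre; a bystander
- pad_box: loose white divided box, 120 x 90 x 40 mm, origin under its centre; a bystander
Not all that is in view belongs to the job. What is shaped like the jaw but green, turquoise or yellow is not meant.

How it is judged:
On the way:
1. the jaw sits down in the slot, nose towards the frame, short of the pawl (x of jaw in the frame of clamp between -0.095 and -0.01 m and y of jaw in the frame of clamp between -0.008 and 0.008 m and z of jaw in the frame of clamp between 0.005 and 0.011 m and angle between jaw's own z axis and vertical below 0.08 rad and angle between the x axis of jaw and the x axis of clamp, either way round below 0.25 rad and x of clamp in the frame of jaw above 0 m), for 0.1 s.
At the end, for the whole second after the job is handed in: the jaw rests flat in the slot (within 5 mm of its centre line, seated to 2.5 mm, tilted under 0.07 rad, turned under 0.12 rad), nose towards the frame, and with the robot clear still presses on the frame with more than 1 N, held by the pawl (contact force between jaw and rear_jaw above 1 N and x of jaw in the frame of clamp above 0.002 m and y of jaw in the frame of clamp between -0.005 and 0.005 m and z of jaw in the frame of clamp between 0.005 and 0.0105 m and angle between jaw's own z axis and vertical below 0.07 rad and angle between the x axis of jaw and the x axis of clamp, either way round below 0.12 rad and x of rear_jaw in the frame of jaw above 0.03 m and linear speed of jaw below 0.01 m/s); the robot touches nothing.
It fails at once if the frame is pressed by the jaw with more than 17 N (contact force between jaw and rear_jaw above 17 N).
It fails at once if the robot itself pushes on the frame or rear post with more than 5 N (contact force between any of the fingers, the arm and rear_jaw above 5 N).
It fails at once if another thing on the bench is moved by more than 20 mm (distance of any of lens_blank, pad_dish, pliers, screwdriver, spray_bottle, job_tray, pad_box from where it was at the start of the episode above 0.02 m).
It also fails if it takes over 51 s, if anything falls off the work surface, if the arm or the gripper's body presses on something with over 40 N, if the wrist force passes 120 N, or if a joint passes its speed limit or range.

### The arm

A 7-joint arm with a two-finger parallel gripper is mounted at the origin on the work surface. World frame = base frame: x ahead of the robot, y to its left, z up, the work surface at z = 0. Lengths are in m, angles in rad, forces in N, time in s.
With the tool pointing down it reaches from about 0.4 to 0.85 m from the base axis. Payload 4.4 kg.
Tool frame: the origin (TCP) lies between the finger pads; the fingertips stand 17 mm ahead of it and the grasp point (between the pads) lies 2 mm behind it; z points along the fingers, x is the direction in which the jaws open and shut, and the axes are right-handed (so a half turn about z gives the same grasp; the last joint's range is limited). The gripper opens to 94 mm and grips with 3 to 60 N. Pads are 16 mm wide; open, the fingers measure 119 mm over their backs; the gripper's body (75 mm by 177 mm) begins 78 mm behind the grasp point.
Start: joints at [-1.248, 0.628, 0.038, 1.517, -0.027, 0.996, -0.02], TCP at [0.246, 0.602, 0.222] pointing down, gripper open.
Joint ranges: [-3.06, 3.06], [-0.37, 2.12], [-1.25, 1.32], [0.18, 2.47], [-1.1, 4.24], [0.23, 1.98], [-2.94, 2.94]. Speed limits (rad/s): [2.57, 2.57, 3.14, 3.14, 3.14, 3.14, 3.14].

### API

Orientations are given as [roll, pitch, yaw] about the fixed x, y, z axes, in that order (R = Rz(yaw) Ry(pitch) Rx(roll)).
In Python, from workcell import r gives the robot as it stands.
- The arm moves only by the tool servo_tool, never from a script. Its argument "rows" is a list of rows, each a list of 4 numbers: the shift along the world's x, y, z in cm, then the turn about the world's z in degrees. A call has 1 to 20 rows; each row shifts and turns the commanded pose from where the row before left it; what a row does not reach is not made up. A row lasts 1/12 s, in which the tool goes at most 41.7 mm and 7.16 degrees, less where a joint would pass 70% of its speed; a pose out of reach is approached as far as the arm can. A call with a gripper value outside its range is refused whole. "hand" is the opening in per cent of the stroke, from 0 (shut) to 100 (fully open), set as the call begins (left out, the last holds). The fingers move at their own pace and stop on an object; "squeeze" is the grip in N (left out, the last holds). Time passes only in rows, so rows that do not move let the fingers close. It gives the time, the measured TCP pose, the force and the opening at its end, in the units of the state.
- r.observe(): the state, without advancing time (a new reading comes with each control period).
- r.capture(name): name is "side" or "top"; returns a dict with "color" (384x512x3 uint8, red, green, blue), "mtx" (3x3 intrinsics, pixels), "T" (4x4, takes a point from camera to world coordinates). Camera axes: x right, y up, looking along -z (the intrinsics and any distortion apply to the point x, -y, -z); pixel columns grow to the right and rows downward; lengths in m; the calibration is good to about 2 mm. A picture is of the moment at which its call begins. There is no depth.
- r.job_done(): hands the job in, once; it reports no verdict.
The state is a dict: "time": time; "qpos": joint angles; "joint_velocities": joint speeds; "joint_efforts": joint torques, N m; "ee_pos": TCP position; "tcp_rot": TCP orientation; "wrist_force": force on the tool from outside, world axes, zero at the start; "ft_torque": the same for the moment, N m; "finger_gap": finger opening in m.
Only numpy, scipy, OpenCV 4.12 (cv2) and the standard library are available. Lean on these libraries where they do the work, as an engineer would, in place of code of your own. Each camera call takes 0.05 s, during which the arm holds its last target. There are 200 camera calls.

## Working session

There is one attempt and no reset: what is moved stays moved. The work goes in short steps, Python scripts to look and compute and a tool call to move; the robot and the scene stay as the last step left them, time stands still between calls to the robot, and variables do not carry over. Pictures are saved under pics/ and viewed, about 8 in all and at most 12, crops included, and the job is handed in when it is done.

Besides the shell and the picture viewer there is one more tool, called after ">>>" as name([rows], argument=value, ...), one row to a line, values as JSON. servo_tool: Moves the arm, as the interface text tells. Its arguments: {"type":"object","properties":{"rows":{"type":"array"},"hand":{"type":"number"},"squeeze":{"type":"number"}},"required":["rows"]}

```bash
mkdir -p pics; cat > h.py <<'E'
import numpy as np, cv2
from workcell import r
def cap(n,f):
    c=r.capture(n); cv2.imwrite('pics/'+f,cv2.cvtColor(c['color'],cv2.COLOR_RGB2BGR)); np.savez('pics/'+n,**c); return c
def world(c,uv,z):
    m=np.linalg.inv(c['mtx'])@np.array([uv[0],uv[1],1.]); d=c['T'][:3,:3]@np.array([m[0],-m[1],-m[2]]); o=c['T'][:3,3]
    return o+d*(z-o[2])/d[2]
def proj(c,p):
    q=np.linalg.inv(c['T'])@np.append(p,1); k=c['mtx']@np.array([q[0],-q[1],-q[2]]); return k[:2]/k[2]
E
python3 - <<'E'
from h import *
for n in('top','side'):
    c=cap(n,n+'1.png'); print(c.keys(),c['mtx'],c['T'])
a=[cv2.imread(f'pics/{n}1.png') for n in('top','side')]
o=r.observe();print(o)
cv2.imwrite('pics/t2.png',cv2.resize(a[0],(800,600),interpolation=2));cv2.imwrite('pics/s2.png',cv2.resize(a[1],(800,600),interpolation=2))
E
```

```text
dict_keys(['color', 'mtx', 'T']) [[411.88307199   0.         254.02723269]
 [  0.         411.88307199 194.92454971]
 [  0.           0.           1.        ]] [[-0.03561302  0.97836885 -0.20377954  0.27136456]
 [-0.99935259 -0.03382149  0.01226849 -0.00361065]
 [ 0.00511098  0.20408453  0.97893993  1.46061515]
 [ 0.          0.          0.          1.        ]]
dict_keys(['color', 'mtx', 'T']) [[456.60483532   0.         258.20754414]
 [  0.         456.60483532 185.6041845 ]
 [  0.           0.           1.        ]] [[ 0.99102112  0.1131948  -0.07116237  0.45102549]
 [-0.13242679  0.75754271 -0.63921217 -0.88163031]
 [-0.01844696  0.64289656  0.76573084  1.05440635]
 [ 0.          0.          0.          1.        ]]
{'time': 0.1, 'qpos': array([-1.24779687,  0.62921462,  0.03846426,  1.51823981, -0.02700654,
        0.99631788, -0.01998729]), 'joint_velocities': array([-1.46458403e-03, -1.70750893e-03,  1.55816736e-03, -1.20445029e-03,
       -3.74716043e-04, -2.32233744e-05, -4.57145678e-05]), 'joint_efforts': array([ 2.47134762e-03, -5.50785005e+01,  1.14744276e+00, -1.87115800e+01,
       -5.20501763e-02,  1.92250282e-02,  3.74396757e-05]), 'ee_pos': array([0.24616762, 0.60097599, 0.22168072]), 'tcp_rot': array([3.14157261e+00, 1.66112204e-03, 1.18199087e+00]), 'wrist_force': array([-0.08602503, -0.25680485,  0.72010911]), 'ft_torque': array([0.01868125, 0.02944419, 0.01834929]), 'finger_gap': 0.09444763916947864}
```

View pics/t2.png

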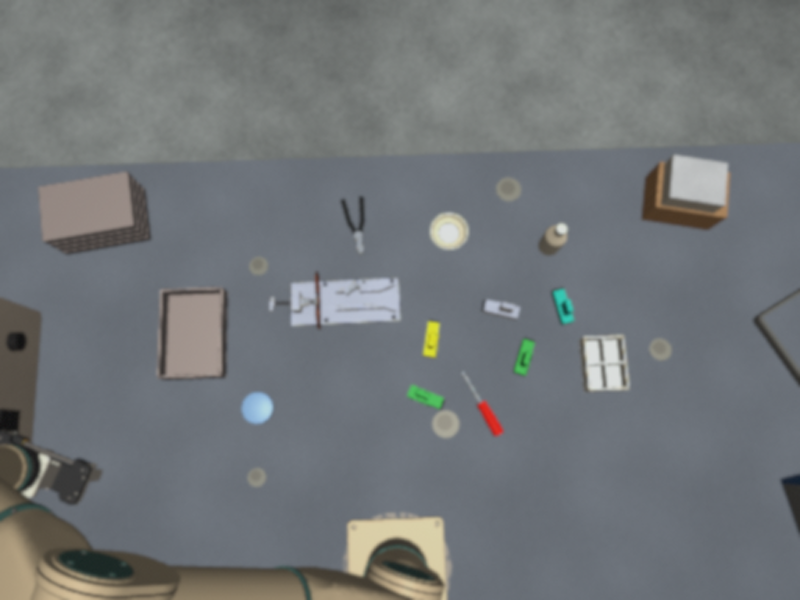

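View pics/s2.png

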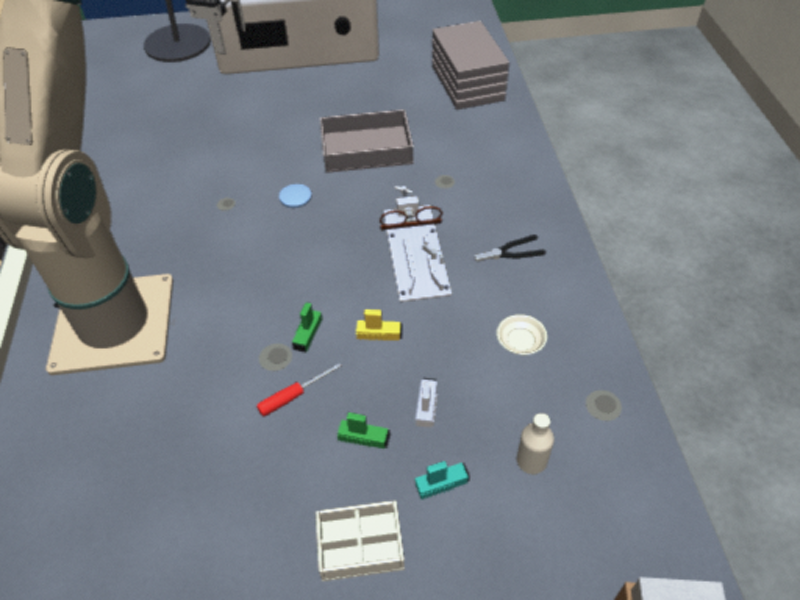

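The aluminium jaw is at about (502,309) in the top view and (427,400) in the side view. The clamp is at about (345,302) and (415,260), with the frame at its left end in the top view. Next I'll enlarge both.

```bash
python3 - <<'E'
from h import *
t=cv2.imread('pics/top1.png');s=cv2.imread('pics/side1.png')
def crop(im,x,y,w,h,k): return cv2.resize(im[y:y+h,x:x+w],None,fx=k,fy=k,interpolation=cv2.INTER_CUBIC)
cv2.imwrite('pics/ca.png',crop(t,168,165,100,50,8))
b=np.hstack([crop(s,240,110,55,85,7),crop(s,255,230,55,85,7)])
cv2.imwrite('pics/cb.png',b)
cv2.imwrite('pics/cc.png',np.vstack([crop(t,168,165,100,50,8)[:, :770],crop(t,300,175,50,45,8)[:200,:].repeat(1,0) if 0 else np.hstack([crop(t,300,180,48,32,8),crop(t,300,180,48,32,8)*0])[:, :770]])[:600,:760])
E
```

```text
Traceback (most recent call last):
ValueError: all the input array dimensions except for the concatenation axis must match exactly, but along dimension 1, the array at index 0 has size 770 and the array at index 1 has size 768
```

View pics/cb.png

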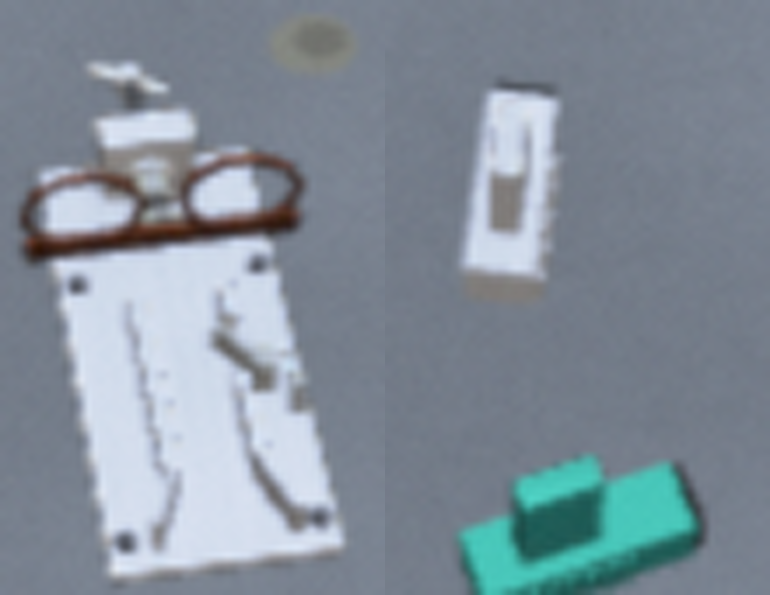

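The side crop shows the jaw's black nose at the far end (525,88), already pointing towards the clamp. Its ribs are on the right, the same side as the pawl (around (265,375)), so the sense of direction is right.

```bash
python3 - <<'E'
from h import *
t=cv2.imread('pics/top1.png')
def crop(im,x,y,w,h,k): return cv2.resize(im[y:y+h,x:x+w],None,fx=k,fy=k,interpolation=cv2.INTER_CUBIC)
a=crop(t,168,165,98,50,8); b=crop(t,300,185,49,24,8)
out=np.zeros((592,784,3),np.uint8); out[:400]=a; out[400:592,:392]=b
cv2.imwrite('pics/cc.png',out)
E
```

```text
(no output)
```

View pics/cc.png

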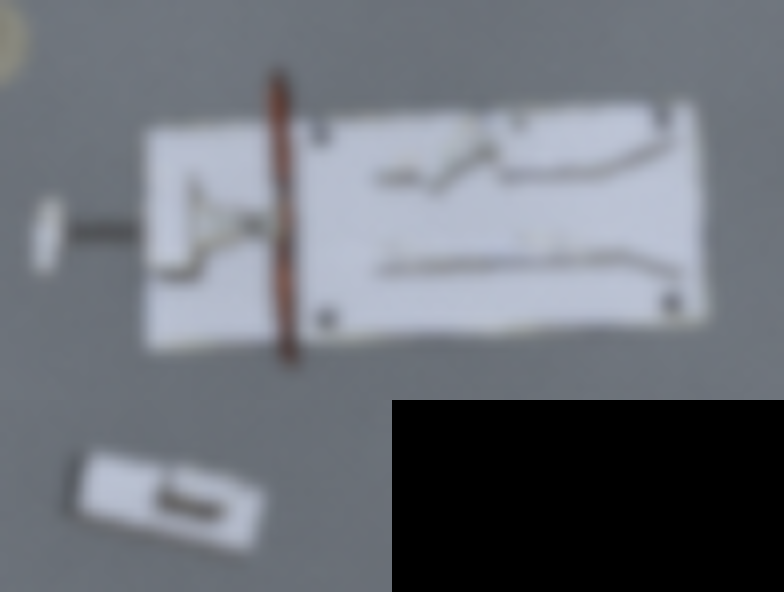

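```bash
cat > fit.py <<'E'
from h import *
from scipy.optimize import least_squares
C={n:dict(np.load(f'pics/{n}.npz')) for n in('top','side')}
def full(cx,cy,k,ox,oy): return np.array([(cx+.5)/k-.5+ox,(cy+.5)/k-.5+oy])
T=lambda x,y:('top',full(x,y,8,168,165)); TJ=lambda x,y:('top',full(x,y-400,8,300,185))
S=lambda x,y:('side',full(x,y,7,240,110)); SJ=lambda x,y:('side',full(x-385,y,7,255,230))
def fit(obs,x0):
    def P(p,l): c,s=np.cos(p[2]),np.sin(p[2]); return np.array([p[0]+c*l[0]-s*l[1],p[1]+s*l[0]+c*l[1],l[2]])
    f=lambda p:np.concatenate([proj(C[n],P(p,l))-uv for (n,uv),l in obs])
    q=least_squares(f,x0,loss='soft_l1'); print(q.x.round(4),np.degrees(q.x[2]).round(2)); print(f(q.x).reshape(-1,2).round(2).tolist()); return q.x
a,b,z=.125,.05,.008
print('clamp')
tp=[(T(146,128),(a,-b,z)),(T(692,102),(-a,-b,z)),(T(706,322),(-a,b,z)),(T(147,349),(a,b,z))]
sd=[(S(112,572),(-a,b,z)),(S(343,545),(-a,-b,z)),(S(40,170),(a,b,z))]
x0=[.53,.1,1.57]
fit(tp,x0);fit(sd,x0);c=fit(tp+sd,x0)
print('jaw'); h=.022
tj=[(TJ(268,488),(-.041,-.013,h)),(TJ(250,552),(-.041,.013,h)),(TJ(70,515),(.041,.013,h)),(TJ(76,453),(.041,-.013,h))]
sj=[(SJ(462,268),(-.041,.013,h)),(SJ(545,277),(-.041,-.013,h)),(SJ(558,88),(.041,-.013,h)),(SJ(493,83),(.041,.013,h)),(SJ(465,295),(-.041,.013,0))]
x0=[.5,-.15,1.4]
fit(tj,x0);fit(sj,x0);j=fit(tj+sj,x0)
E
python3 fit.py
```

```text
clamp
[0.5864 0.0989 1.5852] 90.83
[[-0.3, 0.24], [0.32, 0.23], [-0.03, -0.23], [0.02, -0.24]]
[0.5864 0.0961 1.5774] 90.38
[[-0.12, 0.14], [0.15, -0.0], [-0.03, -0.18]]
[0.5863 0.0979 1.5819] 90.64
[[0.02, 0.14], [0.64, 0.35], [0.21, -0.11], [0.26, -0.34], [-0.02, -0.28], [0.19, -0.53], [-0.28, -0.48]]
jaw
[ 0.554  -0.2574  1.3382] 76.68
[[-0.88, 0.46], [0.22, -0.52], [0.01, -0.34], [0.49, 0.42]]
[ 0.5539 -0.2597  1.306 ] 74.83
[[0.58, 0.06], [-1.18, -0.14], [0.23, -0.05], [-0.15, -0.32], [0.2, 0.47]]
[ 0.554  -0.259   1.3161] 75.41
[[-0.4, 0.72], [0.55, -0.3], [0.42, -0.61], [1.05, 0.19], [0.71, -0.13], [-1.04, -0.43], [0.05, -0.34], [-0.34, -0.52], [0.33, 0.28]]
```

```bash
cat >> fit.py <<'E'
print('bottle',world(C['top'],np.array([562,230])/1.5625,.13),world(C['side'],np.array([533,460])/1.5625,.0))
print('frame',world(C['top'],T(284,215)[1],.067),world(C['side'],S(160,232)[1],.055))
print('fin top',world(C['side'],SJ(511,150)[1],.065),'expect',j[0]-.01*np.cos(j[2]),j[1]-.01*np.sin(j[2]))
print(r.observe()['ee_pos'],np.degrees(r.observe()['tcp_rot'][2]))
E
python3 fit.py|tail -4
```

```text
bottle [ 0.7009734  -0.38373984  0.13      ] [ 0.70728665 -0.38468671  0.        ]
frame [0.5798744  0.15472948 0.067     ] [0.57987134 0.12292234 0.055     ]
fin top [ 0.55029711 -0.27471191  0.065     ] expect 0.5514344079179408 -0.2686928794577102
[0.24616762 0.60097599 0.22168072] 67.7230880044792
```

>>> servo_tool([
  [2.5,-3,0,-7],
  [2.5,-3,0,-7],
  [2.5,-3,0,-7],
  [2.5,-3,0,-7],
  [2.5,-3,0,-7],
  [2.5,-3,0,-7],
  [2.5,-3,0,-7],
  [2.5,-3,0,-7],
  [2.5,-3,0,-7],
  [2.5,-3,0,-7],
  [2.5,-3,0,-7],
  [2.5,-3,0,-5.3],
  [0,-3.5,0,0],
  [0,-3.5,0,0],
  [0,-3.5,0,0],
  [0,-3.5,0,0],
  [0,-3.5,0,0],
  [0,-3.5,0,0],
], hand=100)

```text
time: 1.6
ee_pos: [0.5458, 0.03, 0.2222]
tcp_rot: [3.141, 0.001, -0.254]
wrist_force: [0.3, -0.6, 0.5]
finger_gap: 0.0939
```

>>> servo_tool([
  [0.1,-3.5,-1,0],
  [0.1,-3.5,-1,0],
  [0.1,-3.5,-1,0],
  [0.1,-3.5,-1,0],
  [0.1,-3.5,-1,0],
  [0,-3.5,-1,0],
  [0,-3.5,-1,0],
  [0,-3.5,-1,0],
  [0,-1.9,-1,0],
  [0,0,0,0],
  [0,0,0,0],
  [0,0,0,0],
])

```text
time: 2.6
ee_pos: [0.5516, -0.2659, 0.1322]
tcp_rot: [-3.14, 0.001, -0.253]
wrist_force: [-0.2, 0.2, 0.6]
finger_gap: 0.0942
```

```bash
python3 - <<'E'
from h import *
o=r.observe();print(o['ee_pos'],o['tcp_rot'],o['wrist_force'])
c=cap('side','side2.png');s=cv2.imread('pics/side2.png')
cv2.imwrite('pics/d.png',cv2.resize(s[185:295,215:345],None,fx=6,fy=6,interpolation=2)[:600])
t=o['ee_pos'].copy();t[2]-=.017;print((proj(c,t)-[215,185])*6)
E
```

```text
[ 0.55155923 -0.26591401  0.1322381 ] [-3.14012174e+00  8.26560318e-04 -2.53356036e-01] [-0.23484841  0.22212944  0.59005008]
[345.89189419 311.81014763]
```

View pics/d.png

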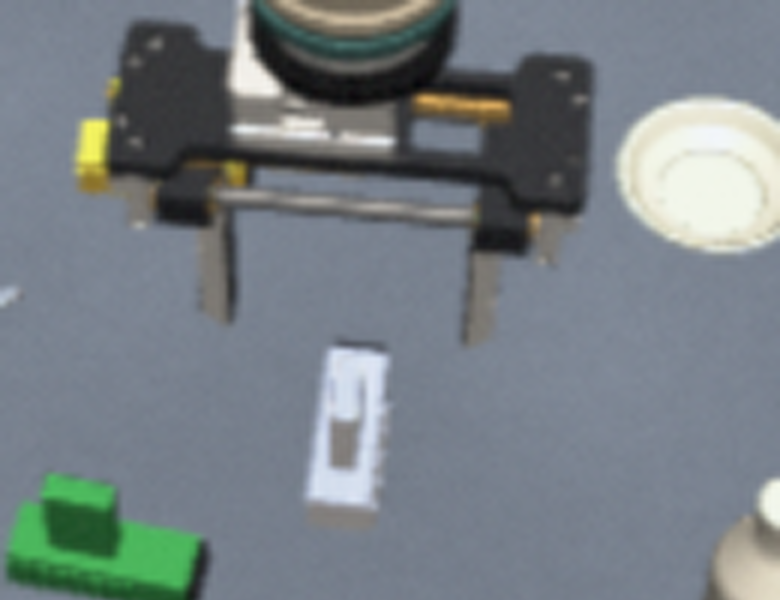

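The open fingers are centred above the jaw (tips at (218,320) and (478,340), jaw at (345,430)). Lowering and gripping now.

>>> servo_tool([
  [0,-0.3,-2,0],
  [0,0,-2,0],
  [0,0,-2,0],
  [0,0,-1.5,0],
  [0,0,-1.0,0],
  [0,0,-0.3,0],
  [0,0,0,0],
  [0,0,0,0],
])

```text
time: 3.32
ee_pos: [0.5521, -0.2702, 0.0453]
tcp_rot: [3.142, -0.001, -0.254]
wrist_force: [0.3, 0.5, -0.7]
finger_gap: 0.0941
```

>>> servo_tool([
  [0,0,0,0],
  [0,0,0,0],
  [0,0,0,0],
  [0,0,0,0],
  [0,0,0,0],
  [0,0,0,0],
  [0,0,0,0],
  [0,0,0,0],
  [0,0,0,0],
  [0,0,0,0],
], hand=0, squeeze=30)

```text
time: 4.15
ee_pos: [0.5513, -0.2705, 0.0444]
tcp_rot: [-3.142, 0.0, -0.255]
wrist_force: [0.3, -0.1, -0.0]
finger_gap: 0.0308
```

>>> servo_tool([
  [0,0,0,0],
  [0,0,0,0],
  [0,0,0,0],
  [0,0,0,0],
  [0,0,0,0],
  [0,0,0,0],
])

```text
time: 4.65
ee_pos: [0.5511, -0.2704, 0.0444]
tcp_rot: [-3.141, 0.001, -0.254]
wrist_force: [-0.2, 1.1, 0.6]
finger_gap: 0.0114
```

>>> servo_tool([
  [0,0,1,0],
  [0,0,2,0],
  [0,0,2,0],
  [0,0,1.5,0],
  [0.2,1.5,0,0.2],
  [0.3,2.5,0,1],
  [0.3,2.8,0,2],
  [0.3,2.8,0,2],
  [0.3,2.8,0,2],
  [0.3,2.8,0,2],
  [0.3,2.8,0,2],
  [0.4,2.8,0,2],
  [0.4,2.8,0,2],
  [0.4,2.8,0,0],
  [0.3,2.8,0,0],
  [0.1,1.6,0,0],
  [0,1.0,0,0],
  [0,0,0,0],
  [0,0,0,0],
  [0,0,0,0],
])

```text
time: 6.32
ee_pos: [0.5873, 0.0451, 0.1097]
tcp_rot: [3.14, -0.0, 0.008]
wrist_force: [0.0, -1.0, -4.3]
finger_gap: 0.0119
```

```bash
python3 - <<'E'
from h import *
o=r.observe();print(o['ee_pos'],np.degrees(o['tcp_rot']),o['wrist_force'])
c=cap('side','side3.png');s=cv2.imread('pics/side3.png')
t=cap('top','top3.png');u=cv2.imread('pics/top3.png')
k=lambda im,x,y,w,h,f:cv2.resize(im[y:y+h,x:x+w],None,fx=f,fy=f,interpolation=2)
cv2.imwrite('pics/e.png',np.hstack([k(s,235,110,57,85,7),k(u,190,155,57,85,7)]))
# expected corners of jaw if origin .01 ahead
E
```

```text
[0.58726744 0.04514738 0.10966017] [ 1.79909458e+02 -1.95162752e-03  4.84730492e-01] [ 0.04905337 -0.96189489 -4.28527709]
```

View pics/e.png

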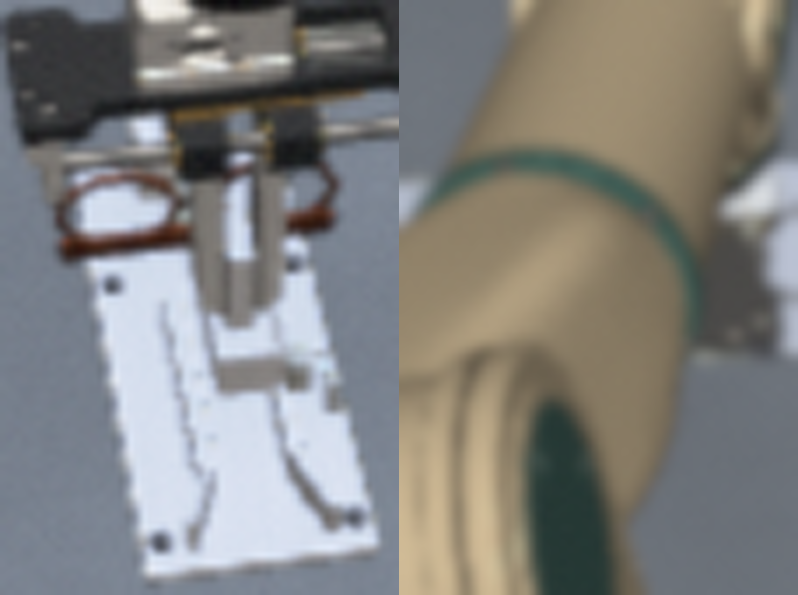

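```bash
python3 - <<'E'
from h import *
c=dict(np.load('pics/side.npz'))
w=lambda x,y,z:world(c,np.array([(x+.5)/7-.5+235,(y+.5)/7-.5+110]),z).round(4)
for p in[(218,390,.0655),(285,388,.0655),(220,362,.0875),(287,360,.0875)]:print(p,w(*p))
print('rails',w(168,310,.026),w(199,475,.026),w(289,455,.026),w(282,405,.026))
print('base near',w(149,576,.008),w(380,548,.008))
E
```

```text
(218, 390, 0.0655) [0.5751 0.0179 0.0655]
(285, 388, 0.0655) [0.603  0.0148 0.0655]
(220, 362, 0.0875) [0.5754 0.0133 0.0875]
(287, 360, 0.0875) [0.6029 0.0102 0.0875]
rails [0.5649 0.105  0.026 ] [0.565  0.0063 0.026 ] [0.6047 0.0119 0.026 ] [0.6062 0.0409 0.026 ]
base near [ 0.5382 -0.031   0.008 ] [ 0.6373 -0.0303  0.008 ]
```

>>> servo_tool([
  [-0.05,0,-1,0],
  [0,0,-1.3,0],
  [0,0,-1.2,0],
  [0,0,-0.4,0],
  [0,0,-0.3,0],
  [0,0,-0.3,0],
  [0,0,-0.2,0],
  [0,0,0,0],
  [0,0,0,0],
])

```text
time: 7.17
ee_pos: [0.5864, 0.0475, 0.0624]
tcp_rot: [-3.142, 0.001, 0.011]
wrist_force: [-1.5, -0.1, -3.5]
finger_gap: 0.012
```

>>> servo_tool([
  [0,0,-0.3,0],
  [0,0,-0.3,0],
  [0,0,-0.2,0],
  [0,0,-0.1,0],
  [0,0,0,0],
  [0,0,0,0],
])

```text
time: 7.67
ee_pos: [0.5866, 0.0475, 0.0532]
tcp_rot: [3.142, 0.001, 0.011]
wrist_force: [-0.3, -0.3, -4.3]
finger_gap: 0.012
```

>>> servo_tool([
  [0,0,-0.1,0],
  [0,0,-0.05,0],
  [0,0,0,0],
  [0,0,0,0],
])

```text
time: 8.0
ee_pos: [0.5869, 0.0476, 0.0524]
tcp_rot: [-3.141, -0.0, 0.011]
wrist_force: [-1.9, 0.5, 2.1]
finger_gap: 0.0118
```

>>> servo_tool([
  [0,0.3,0.02,0],
  [0,0.4,0,0],
  [0,0.4,0,0],
  [0,0.4,0,0],
  [0,0.4,0,0],
  [0,0.4,0,0],
  [0,0.4,0,0],
  [0,0.3,0,0],
])

```text
time: 8.67
ee_pos: [0.5871, 0.0767, 0.0524]
tcp_rot: [3.14, -0.001, 0.01]
wrist_force: [-1.1, -4.0, 3.0]
finger_gap: 0.0119
```

>>> servo_tool([
  [0,0,0,0],
  [0,0,0,0],
  [0,0,0,0],
])

```text
time: 8.92
ee_pos: [0.587, 0.0779, 0.0524]
tcp_rot: [-3.141, -0.0, 0.011]
wrist_force: [-1.2, -1.6, 4.0]
finger_gap: 0.0118
```

>>> servo_tool([
  [0,0,0.04,0],
  [0,0.2,0,0],
  [0,0.2,0,0],
  [0,0.2,0,0],
  [0,0,0,0],
  [0,0,0,0],
])

```text
time: 9.42
ee_pos: [0.5866, 0.084, 0.0524]
tcp_rot: [-3.141, 0.001, 0.011]
wrist_force: [-1.1, -3.5, 0.1]
finger_gap: 0.0113
```

>>> servo_tool([
  [0,0.2,0,0],
  [0,0.2,0,0],
  [0,0,0,0],
  [0,0,0,0],
])

```text
time: 9.75
ee_pos: [0.5866, 0.0885, 0.0524]
tcp_rot: [-3.141, 0.001, 0.012]
wrist_force: [-1.6, -1.7, -0.4]
finger_gap: 0.012
```

>>> servo_tool([
  [0,0.2,0,0],
  [0,0.2,0,0],
  [0,0,0,0],
  [0,0,0,0],
])

```text
time: 10.08
ee_pos: [0.5866, 0.0924, 0.0525]
tcp_rot: [-3.141, 0.001, 0.012]
wrist_force: [-1.8, -1.6, -1.8]
finger_gap: 0.0121
```

>>> servo_tool([
  [0,0.2,0,0],
  [0,0,0,0],
  [0,0,0,0],
])

```text
time: 10.33
ee_pos: [0.5868, 0.0938, 0.0524]
tcp_rot: [-3.141, 0.0, 0.011]
wrist_force: [-1.5, -1.7, -2.7]
finger_gap: 0.0119
```

>>> servo_tool([
  [0,0.2,0,0],
  [0,0,0,0],
  [0,0,0,0],
])

```text
time: 10.58
ee_pos: [0.5866, 0.0961, 0.0524]
tcp_rot: [-3.141, 0.001, 0.011]
wrist_force: [-2.2, -1.5, -2.8]
finger_gap: 0.0121
```

>>> servo_tool([
  [0,0.2,0,0],
  [0,0,0,0],
  [0,0,0,0],
])

```text
time: 10.83
ee_pos: [0.5865, 0.0981, 0.0524]
tcp_rot: [-3.141, 0.001, 0.011]
wrist_force: [-1.9, 0.0, -3.0]
finger_gap: 0.0118
```

>>> servo_tool([
  [0,0.2,0,0],
  [0,0,0,0],
  [0,0,0,0],
])

```text
time: 11.08
ee_pos: [0.5866, 0.0998, 0.0525]
tcp_rot: [-3.141, 0.0, 0.011]
wrist_force: [-1.7, -1.9, -2.8]
finger_gap: 0.0116
```

>>> servo_tool([
  [0,0.2,0,0],
  [0,0,0,0],
  [0,0,0,0],
])

```text
time: 11.33
ee_pos: [0.5868, 0.1018, 0.0526]
tcp_rot: [-3.141, 0.0, 0.011]
wrist_force: [-1.6, -1.3, -3.3]
finger_gap: 0.0119
```

>>> servo_tool([
  [0,0.2,0,0],
  [0,0,0,0],
  [0,0,0,0],
])

```text
time: 11.58
ee_pos: [0.5868, 0.1028, 0.0526]
tcp_rot: [3.141, 0.0, 0.011]
wrist_force: [-2.5, -3.2, -3.4]
finger_gap: 0.0119
```

>>> servo_tool([
  [0,0.2,0,0],
  [0,0,0,0],
  [0,0,0,0],
])

```text
time: 11.83
ee_pos: [0.5868, 0.1046, 0.0526]
tcp_rot: [3.141, 0.0, 0.01]
wrist_force: [-2.7, -4.5, -3.4]
finger_gap: 0.0121
```

>>> servo_tool([
  [0,0.2,0,0],
  [0,0,0,0],
  [0,0,0,0],
])

```text
time: 12.08
ee_pos: [0.5868, 0.1055, 0.0527]
tcp_rot: [3.139, 0.0, 0.01]
wrist_force: [-3.3, -6.7, -1.4]
finger_gap: 0.0114
```

>>> servo_tool([
  [0,0.1,-0.03,0],
  [0,0,0,0],
  [0,0,0,0],
])

```text
time: 12.33
ee_pos: [0.5869, 0.1057, 0.0526]
tcp_rot: [3.139, 0.0, 0.01]
wrist_force: [-3.9, -7.9, -0.3]
finger_gap: 0.0117
```

>>> servo_tool([
  [0,0.1,0,0],
  [0,0,0,0],
  [0,0,0,0],
])

```text
time: 12.58
ee_pos: [0.5869, 0.1061, 0.0526]
tcp_rot: [3.138, 0.0, 0.009]
wrist_force: [-2.9, -8.5, -0.6]
finger_gap: 0.0117
```

>>> servo_tool([
  [0,0.1,0,0],
  [0,0,0,0],
  [0,0,0,0],
])

```text
time: 12.83
ee_pos: [0.5869, 0.1066, 0.0527]
tcp_rot: [3.137, 0.0, 0.009]
wrist_force: [-4.1, -9.5, 0.7]
finger_gap: 0.0119
```

>>> servo_tool([
  [0,0.1,0,0],
  [0,0,0,0],
  [0,0,0,0],
])

```text
time: 13.08
ee_pos: [0.5868, 0.1072, 0.0527]
tcp_rot: [3.137, 0.0, 0.009]
wrist_force: [-3.3, -10.7, 1.0]
finger_gap: 0.0119
```

>>> servo_tool([
  [0,0.1,0,0],
  [0,0,0,0],
  [0,0,0,0],
])

```text
time: 13.33
ee_pos: [0.5868, 0.1079, 0.0527]
tcp_rot: [3.137, 0.0, 0.009]
wrist_force: [-3.2, -11.5, 1.2]
finger_gap: 0.0119
```

>>> servo_tool([
  [0,0.1,0,0],
  [0,0,0,0],
  [0,0,0,0],
])

```text
time: 13.58
ee_pos: [0.5868, 0.1085, 0.0527]
tcp_rot: [3.136, 0.0, 0.008]
wrist_force: [-3.8, -11.3, 1.9]
finger_gap: 0.0115
```

>>> servo_tool([
  [0,0.1,0,0],
  [0,0,0,0],
  [0,0,0,0],
])

```text
time: 13.83
ee_pos: [0.5868, 0.1092, 0.0527]
tcp_rot: [3.136, 0.0, 0.008]
wrist_force: [-3.9, -12.2, 0.6]
finger_gap: 0.0117
```

>>> servo_tool([
  [0,0.08,0,0],
  [0,0,0,0],
  [0,0,0,0],
])

```text
time: 14.08
ee_pos: [0.5868, 0.1093, 0.0528]
tcp_rot: [3.135, 0.0, 0.008]
wrist_force: [-4.6, -11.7, 2.3]
finger_gap: 0.0116
```

>>> servo_tool([
  [0,0.08,0,0],
  [0,0,0,0],
  [0,0,0,0],
])

```text
time: 14.33
ee_pos: [0.5868, 0.1094, 0.0528]
tcp_rot: [3.134, 0.0, 0.008]
wrist_force: [-4.1, -14.7, 1.9]
finger_gap: 0.0116
```

>>> servo_tool([
  [0,0,0,0],
])

```text
time: 14.42
ee_pos: [0.5868, 0.1095, 0.0528]
tcp_rot: [3.134, 0.0, 0.008]
wrist_force: [-3.5, -14.5, 1.8]
finger_gap: 0.0118
```

>>> servo_tool([
  [0,-0.15,0,0],
  [0,-0.15,0,0],
  [0,0,0,0],
  [0,0,0,0],
])

```text
time: 14.75
ee_pos: [0.5867, 0.1087, 0.0527]
tcp_rot: [3.137, 0.0, 0.008]
wrist_force: [-3.1, -10.7, 1.4]
finger_gap: 0.012
```

>>> servo_tool([
  [0,-0.15,0,0],
  [0,-0.15,0,0],
  [0,-0.1,0,0],
  [0,0,0,0],
  [0,0,0,0],
])

```text
time: 15.17
ee_pos: [0.5867, 0.1082, 0.0525]
tcp_rot: [3.141, 0.0, 0.01]
wrist_force: [-3.3, -5.3, 0.3]
finger_gap: 0.0118
```

>>> servo_tool([
  [0,-0.15,0,0],
  [0,-0.15,0,0],
  [0,-0.1,0,0],
  [0,0,0,0],
  [0,0,0,0],
])

```text
time: 15.58
ee_pos: [0.5864, 0.1074, 0.0525]
tcp_rot: [-3.139, 0.001, 0.012]
wrist_force: [-4.5, 2.7, 2.4]
finger_gap: 0.0118
```

>>> servo_tool([
  [0,0.12,0.0,0],
  [0,0,0,0],
])

```text
time: 15.75
ee_pos: [0.5864, 0.1075, 0.0525]
tcp_rot: [-3.14, 0.001, 0.012]
wrist_force: [-4.7, 1.7, 2.8]
finger_gap: 0.0117
```

>>> servo_tool([
  [0,0,0,0],
  [0,0,0,0],
  [0,0,0,0],
  [0,0,0,0],
  [0,0,0,0],
  [0,0,0,0],
  [0,0,0,0],
  [0,0,0,0],
], hand=40)

```text
time: 16.42
ee_pos: [0.5871, 0.1063, 0.0523]
tcp_rot: [3.142, -0.0, 0.011]
wrist_force: [-0.6, 0.5, 0.5]
finger_gap: 0.0375
```

>>> servo_tool([
  [0,0,0.5,0],
  [0,0,1,0],
  [0,0,2,0],
  [0,0,2,0],
  [0,0,2.5,0],
  [0,0,2.5,0],
  [0,0,2.5,0],
  [0,-3,2,0],
  [0,-3,1,0],
  [0,-3,1,0],
  [0,-3,1,0],
  [0,-3,0,0],
  [0,-3,0,0],
  [0,-2,0,0],
  [0,0,0,0],
  [0,0,0,0],
])

```text
time: 17.75
ee_pos: [0.5867, -0.095, 0.2332]
tcp_rot: [3.141, -0.001, 0.008]
wrist_force: [-0.1, 0.3, -0.8]
finger_gap: 0.0376
```

```bash
python3 - <<'E'
from h import *
c=cap('side','side4.png');s=cv2.imread('pics/side4.png')
cv2.imwrite('pics/f.png',cv2.resize(s[100:195,225:310],None,fx=6,fy=6,interpolation=2))
E
```

```text
(no output)
```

View pics/f.png

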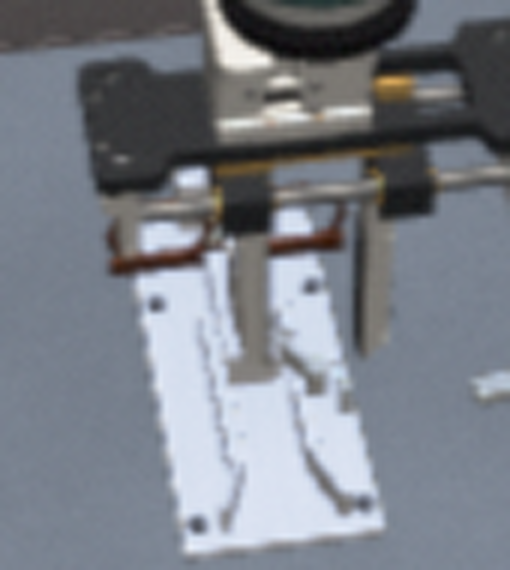

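The jaw's tail sits in the slot at (250,372), but the gripper hides the rest. I'll move it aside and look again.

>>> servo_tool([
  [0,-3,1,0],
  [0,-3,1,0],
  [0,-3,1,0],
  [0,-3,0,0],
  [0,-3,0,0],
  [0,-3,0,0],
  [0,-3,0,0],
  [0,-3,0,0],
  [0,0,0,0],
  [0,0,0,0],
])

```text
time: 18.63
ee_pos: [0.587, -0.3337, 0.262]
tcp_rot: [-3.141, 0.0, 0.01]
wrist_force: [0.1, 0.3, 0.0]
finger_gap: 0.0378
```

```bash
python3 - <<'E'
from h import *
c=cap('side','side5.png');s=cv2.imread('pics/side5.png');t=cap('top','top5.png');u=cv2.imread('pics/top5.png')
k=lambda im,x,y,w,h,f:cv2.resize(im[y:y+h,x:x+w],None,fx=f,fy=f,interpolation=2)
cv2.imwrite('pics/g.png',np.hstack([k(s,235,110,57,85,7),k(u,200,155,57,85,7)]))
E
```

```text
(no output)
```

View pics/g.png

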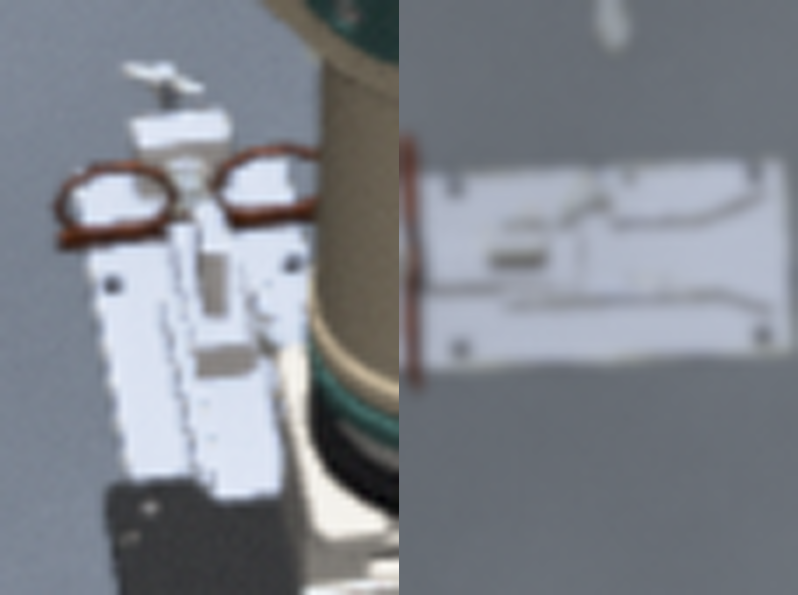

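The jaw sits in the slot with its nose on the frame, and the frame's bar has shifted about 8 crop pixels (roughly 5 mm) back from its first picture. The robot is clear, so I'm handing in.

```bash
python3 - <<'E'
from h import *
print(r.job_done()); print(r.observe()['time'])
E
```

```text
the job is handed in; nothing more can be done
None
the job is handed in; nothing more can be done
```

I set the jaw in the slot short of the pawl and slid it past the pawl's clicks until it met the frame. After pressing, I let go, moved the arm clear and handed the job in at about 18.7 s. It reported no verdict.

**Press:** I pressed at about 12 N. On the last small step the hand force rose to a reading of 14.7 N, just under your 15 N limit but above the 12–13 N you asked for. Part of that was pawl and friction. I put the push on the frame at about 10 N, judged from how far it had yielded. That is an estimate, not a measurement.

**Hold:** When I backed off, the hand force fell to zero and beyond, while the jaw moved back only about 2 mm from its furthest point. That means the pawl has it.

**Last pictures:** The jaw looks seated and straight in the slot with its nose on the frame. The frame stands roughly 5 mm back from where it started, which suggests about 7 N still on it. The final force was not measured directly.

**Rest of the bench:** I did not measure the other things again at the end. The arm stayed clear of them on planned paths, and the wrist force never showed an unexpected contact.

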